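# Fill the stall crate level with its rim

### The job

The wooden crate for the market stall has one compartment still empty. Two seasonings stand on the open worktop to the right of the crate, near the front: a spice jar and a wooden pepper mill (not the ones lined up along the wall). Stand the one that does not stick out above the rim upright in the empty compartment and leave the other where it is, then slide the crate's check bar along the rim, right across all the compartments to the stop at its other end, to prove that nothing sticks out, and let go.

Things in the scene. Friction and masses are not known exactly. Their poses are not given: they have to be found in the camera images.
- jar_middle (a point): Middle of the loose spice jar (clear, round-cornered, yellow cap, 42 mm wide all round, 96 mm tall, about 0.11 kg), half-way up, 48 mm above its underside; z up along the jar, x and y square to its sides. Jars of this shape in the crate or along the wall are not meant.
- mill_middle (a point): Middle of the dark brown wooden pepper mill on the open worktop (58 mm across, 170 mm tall), half-way up, 85 mm above its underside; z up along the mill.
- empty_bay (a point): Centre of the thin dark liner on the floor of the empty compartment, 7.5 mm above the worktop; axes of the crate: y along its row of three compartments, z up. Each is 124 mm in x, 68 mm in y, 73 mm apart, open on top; others hold a steel cup and a jar. Wooden crate 136 x 320 mm, fixed, rim 112 mm above the worktop, dividers 98 mm, closed decks at both ends.
- bar_grip (a point): Middle of the black grip plate (14 mm thick along y, 50 mm wide along x, 42 mm tall) upright on the aluminium check bar (148 x 26 x 10 mm) lying across the crate's rim. Point 143 mm above the worktop, 21 mm above the bar, 21 mm below the plate's top. Axes of the crate; it slides along -y. At the start it is on the +y end deck, 55 mm or more from the nearest compartment's centre.
- check_bar (a joint): Travel of the check bar along the rim, m: 0 to 0.02 at the start (+y end), grows as it slides towards -y, 0.278 at the stop at the other end. About 2 N of friction, stays where left; its underside is level with the rim, so anything that stands higher blocks it.

How it is judged (in metres and radians):
On the way, in this order (a step that is already met when the one before it is completed fails the run):
1. the spice jar stands in the empty compartment, let go, below the rim, with the check bar still at its starting end (x of jar_middle in the frame of empty_bay between -0.062 and 0.062 m and y of jar_middle in the frame of empty_bay between -0.034 and 0.034 m and height (world z) of jar_middle below 0.062 m and angle between jar_middle's own z axis and vertical below 0.17 rad and contact force between the fingers and jar below 0.1 N and value of joint check_bar below 0.045 m), for 0.2 s.
2. the check bar has been slid across all the compartments to its other end (value of joint check_bar above 0.262 m), for 0.2 s.
At the end, for the whole second after the job is handed in: The spice jar stands in the compartment that was empty, upright within 10 degrees and on its floor, below the rim; the check bar stands at the far end of its travel, within 16 mm of the stop (x of jar_middle in the frame of empty_bay between -0.062 and 0.062 m and y of jar_middle in the frame of empty_bay between -0.034 and 0.034 m and height (world z) of jar_middle below 0.062 m and angle between jar_middle's own z axis and vertical below 0.17 rad and value of joint check_bar above 0.262 m); the robot touches nothing.
It fails at once if the pepper mill is moved from its place by more than 40 mm (distance of mill_middle from where it was at the start of the episode above 0.04 m).
It also fails if it takes over 51 s, if anything falls off the work surface, if the arm or the gripper's body presses on something with over 40 N, if the wrist force passes 120 N, or if a joint passes its speed limit or range.

### The arm

A 6-joint arm with a two-finger parallel gripper is mounted at the origin on a cart in front of the work surface, level with it; the furniture and walls round the work are solid. World frame = base frame: x ahead of the robot, y to its left, z up, the work surface at z = 0. Lengths are in mm, angles in degrees, forces in N, time in s.
With the tool pointing down it reaches from about 350 to 850 mm from the base axis. Payload 8.1 kg.
Tool frame: the origin (TCP) lies between the finger pads; the fingertips stand 22 mm ahead of it and the grasp point (between the pads) lies 3 mm ahead of it; z points along the fingers, y is the direction in which the jaws open and shut (so a half turn about z gives the same grasp; the last joint's range is limited). The gripper opens to 85 mm and grips with 20 to 120 N. Pads are 22 mm wide; open, the fingers measure 114 mm over their backs; the gripper's body (76 mm by 85 mm) begins 54 mm behind the grasp point. The pads swing forward as they close: fully open they stand 13 mm farther back than shut.
Start: joints at [60.424, 7.471, 85.268, -0, 87.261, -4.893], TCP at [250.539, 545.193, 230.692] pointing down, gripper open.
Joint ranges: [-169.43, 169.43], [-51.17, 129.36], [1.28, 143.12], [-76.62, 256.62], [0, 156.53], [-152.29, 152.29]. Speed limits (degrees/s): [136.94, 136.94, 159.86, 180, 180, 180].

### API

Orientations are given as [roll, pitch, yaw] about the fixed x, y, z axes, in that order (R = Rz(yaw) Ry(pitch) Rx(roll)).
In Python, from bench import r gives the robot as it stands.
- The arm moves only by the tool drive_tool, never from a script. Its argument "moves" is a list of rows, each a list of 2 entries, a list of its own where there are three numbers: the shift along the world's x, y, z in mm, then the turn about the world's z in degrees. A call has exactly 8 rows; each row is the pose to reach, as a shift and turn from the pose commanded when the call began; what a row does not reach only later rows make up. A row lasts 1/12 s, in which the tool goes at most 41.7 mm and 7.16 degrees, less where a joint would pass 70% of its speed; a pose out of reach is approached as far as the arm can. A call with a gripper value outside its range is refused whole. "fingers" is the finger opening in mm, from 0 to 85.4, set as the call begins (left out, the last holds). The fingers move at their own pace and stop on an object; "squeeze" is the grip in N (left out, the last holds). Time passes only in rows, so rows that repeat a pose let the fingers close, or fill a call up. It gives the time, the measured TCP pose, the force and the opening at its end, in the units of the state.
- r.sense(): the state, without advancing time (a new reading comes with each control period).
- r.snapshot(name): name is "side" or "top" or "wrist"; returns a dict with "pixels" (420x560x3 uint8, red, green, blue), "camera_matrix" (3x3 intrinsics, pixels), "xyz" and "orientation" of the camera in the world. Camera axes: x right, y down, z forward; pixel columns grow to the right and rows downward; lengths in mm; the calibration is good to about 2 mm. The wrist camera is an equidistant fisheye: a pixel r from the principal point sees the ray r / f radians off the axis. A picture is of the moment at which its call begins. There is no depth.
- r.hand_in(): hands the job in, once; it reports no verdict.
The state is a dict: "time": time; "joint_pos": joint angles; "qd": joint speeds; "joint_efforts": joint torques, N m; "tool_pos": TCP position; "tcp_rot": TCP orientation; "ft_force": force on the tool from outside, world axes, zero at the start; "wrist_torque": the same for the moment, N m; "finger_gap": finger opening in mm.
Only numpy, scipy, OpenCV 4.12 (cv2) and the standard library are available. Lean on these libraries where they do the work, as an engineer would, in place of code of your own. Each camera call takes 0.05 s, during which the arm holds its last target.

## Working session

There is one attempt and no reset: what is moved stays moved. The work goes in short steps, Python scripts to look and compute and a tool call to move; the robot and the scene stay as the last step left them, time stands still between calls to the robot, and variables do not carry over. Pictures are saved under pics/ and viewed, and the job is handed in when it is done.

Besides the shell and the picture viewer there is one more tool, called after "Request:" in YAML: its name, and indented under it one key for each argument. drive_tool: Moves the arm, as the interface text tells. Its arguments: {"type":"object","properties":{"moves":{"type":"array","items":{"type":"array"}},"fingers":{"type":"number"},"squeeze":{"type":"number"}},"required":["moves"]}

```bash
mkdir -p pics; ls
python3 - <<'E'
from bench import r
import cv2
print(r.sense())
for n in ["side","top","wrist"]:
    s=r.snapshot(n); cv2.imwrite(f"pics/a_{n}.png",s["pixels"][:,:,::-1])
    print(n,s["camera_matrix"],s["xyz"],s["orientation"])
E
```

```text
pics
{'time': 0.0, 'joint_pos': array([ 6.04235102e+01,  7.51531266e+00,  8.53318832e+01, -3.85332427e-04,
        8.72600656e+01, -4.89188842e+00]), 'qd': array([ 0.0548125 , -0.03411143, -0.07249172,  0.11240814, -0.01448682,
       -0.05959587]), 'joint_efforts': array([-7.68500850e-04, -5.69421458e+01, -5.00535750e+01, -6.26857600e-04,
        1.52245606e-02, -9.17408272e-06]), 'tool_pos': array([250.26630162, 544.69545567, 229.61733412]), 'tcp_rot': array([-1.79893096e+02, -8.76335293e-03,  1.55315409e+02]), 'ft_force': array([-0.45791161, -0.6740873 ,  0.14545094]), 'wrist_torque': array([ 0.06030782, -0.02068423,  0.01169453]), 'finger_gap': 85.00236370911091}
side [[513.92499159   0.         276.37585965]
 [  0.         513.92499159 216.09449686]
 [  0.           0.           1.        ]] [  -42.3956334  -1030.44737047   575.02530398] [-111.1558736     1.03438278  -29.68904829]
top [[389.00250588   0.         284.6545562 ]
 [  0.         389.00250588 213.28862323]
 [  0.           0.           1.        ]] [ 289.58684903  -11.94775445 1128.70963952] [-1.67997619e+02 -1.10342261e-01 -9.75872297e+01]
wrist [[325.1922621    0.         279.18053973]
 [  0.         325.1922621  213.03860666]
 [  0.           0.           1.        ]] [175.68115218 579.7534515  373.15426264] [161.11938235   0.17685618  65.30101369]
```

View pics/a_side.png

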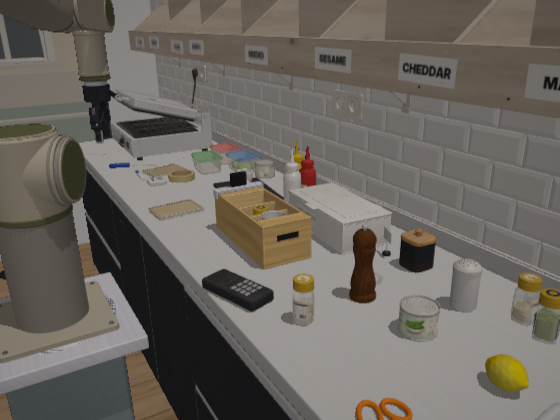

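View pics/a_top.png

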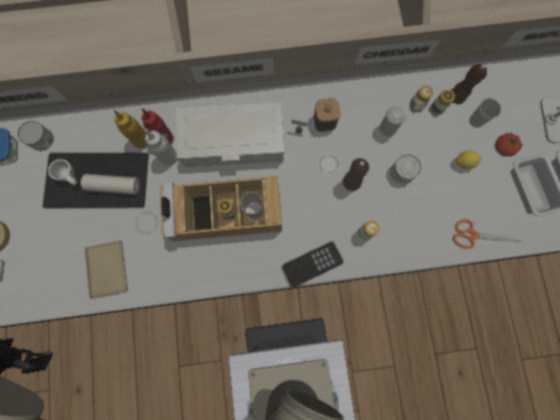

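View pics/a_wrist.png

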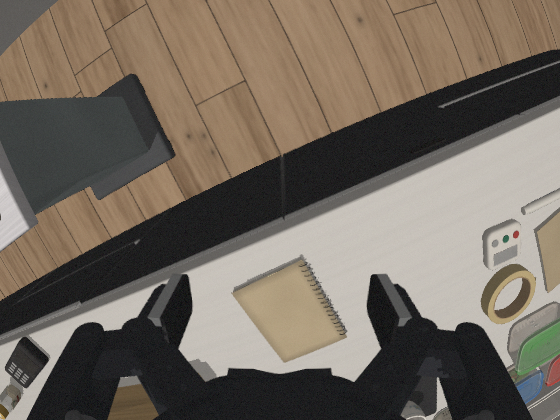

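The side view shows the loose jar at about (303,300), the mill at (364,265) and the crate at (260,225). In the top view the jar's cap is at (371,229), the mill at (356,174), the empty bay's dark liner at (202,211) and the check bar at (168,210). I'll zoom in next.

Run:
```python
import cv2,numpy as np
t=cv2.imread("pics/a_top.png"); s=cv2.imread("pics/a_side.png")
a=cv2.convertScaleAbs(cv2.resize(t[165:250,150:290],None,fx=5.6,fy=5.6,interpolation=cv2.INTER_CUBIC),alpha=1.6)
cv2.imwrite("pics/b_crate.png",a)
b=cv2.convertScaleAbs(cv2.resize(t[140:260,310:430],None,fx=5,fy=5,interpolation=cv2.INTER_CUBIC),alpha=1.6)
cv2.imwrite("pics/b_jar.png",b)
c=cv2.resize(s[165:335,200:400],None,fx=3.5,fy=3.5,interpolation=cv2.INTER_CUBIC)
cv2.imwrite("pics/b_side.png",c)
```

```text
(no output)
```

View pics/b_crate.png

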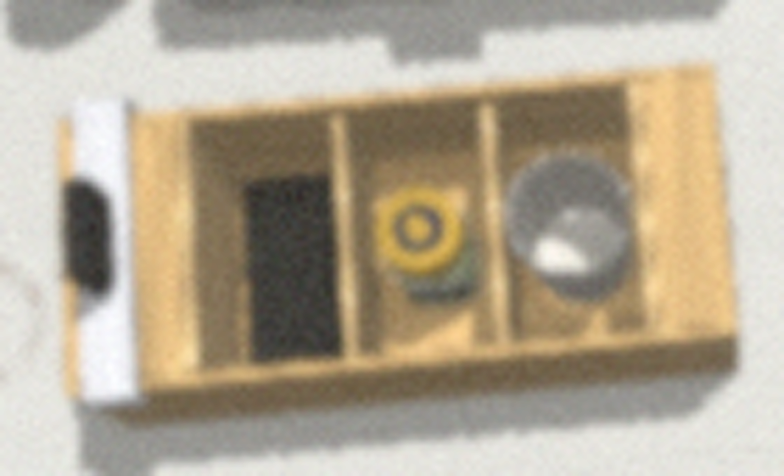

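View pics/b_jar.png

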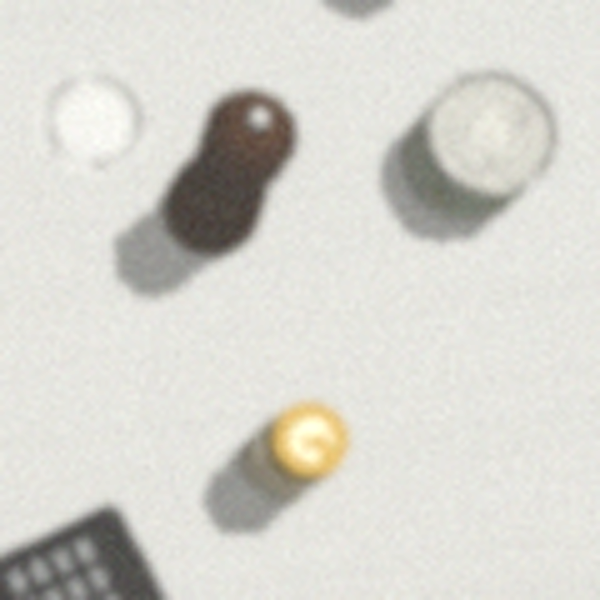

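View pics/b_side.png

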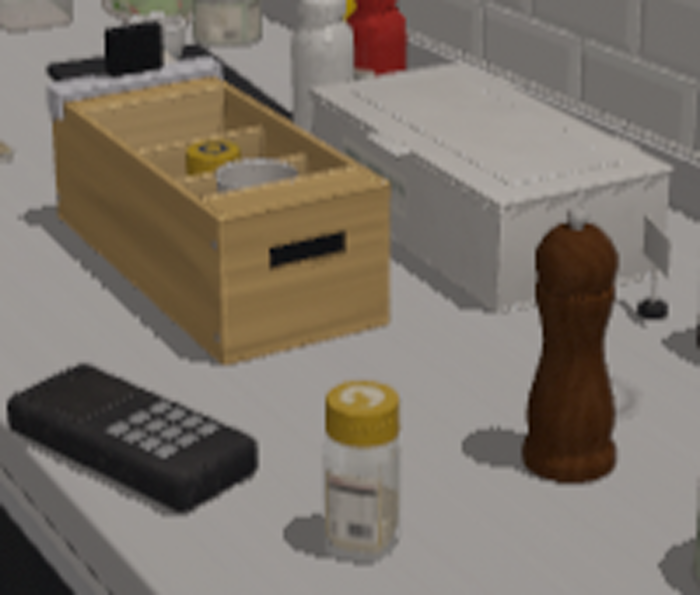

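```bash
cat > h.py <<'E'
import numpy as np,cv2
from scipy.spatial.transform import Rotation as R
def ray(s,px):
    K=s["camera_matrix"]; px=np.atleast_2d(np.asarray(px,float))
    if s.get("fish"):
        d=(px-[K[0,2],K[1,2]])/K[0,0]; th=np.linalg.norm(d,axis=1,keepdims=True)
        c=np.hstack([d/np.maximum(th,1e-9)*np.sin(th),np.cos(th)])
    else: c=np.hstack([(px-[K[0,2],K[1,2]])/K[0,0],np.ones((len(px),1))])
    return c@R.from_euler("xyz",s["orientation"],degrees=True).as_matrix().T
def onz(s,px,z):
    d=ray(s,px); o=np.asarray(s["xyz"],float); return o+d*((z-o[2])/d[:,2])[:,None]
def two(s1,p1,s2,p2):
    a,b=ray(s1,p1)[0],ray(s2,p2)[0]; o1,o2=np.array(s1["xyz"]),np.array(s2["xyz"])
    t=np.linalg.lstsq(np.stack([a,-b],1),o2-o1,rcond=None)[0]
    A,B=o1+a*t[0],o2+b*t[1]; return (A+B)/2,np.linalg.norm(A-B)
def proj(s,P):
    M=R.from_euler("xyz",s["orientation"],degrees=True).as_matrix(); c=(np.atleast_2d(P)-s["xyz"])@M
    K=s["camera_matrix"]; return c[:,:2]/c[:,2:]*K[0,0]+[K[0,2],K[1,2]]
E
python3 - <<'E'
from bench import r
from h import *
T=r.snapshot("top"); S=r.snapshot("side")
z=lambda p,f,o:(np.array(p)+.5)/f-.5+np.array(o)
zc=lambda p:z(p,5.6,(150,165)); zj=lambda p:z(p,5,(310,140)); zs=lambda p:z(p,3.5,(200,165))
rim=onz(T,zc([(714,68),(735,335),(68,397),(60,118)]),112); print("rim",rim.round(1))
print("inner edges",onz(T,zc([(186,240),(640,210)]),112).round(1))
print("divider tops z98",onz(T,zc([(340,230),(492,220)]),98).round(1))
print("bar ends top z122",onz(T,zc([(75,103),(128,98),(83,402),(140,397)]),122).round(1))
print("grip top z164",onz(T,zc([(85,185),(85,300)]),164).round(1))
# jar cap
for nm,s,hs in (("top",T,(15,35)),("side",S,(15,35))):
    h=cv2.cvtColor(s["pixels"],cv2.COLOR_RGB2HSV); m=cv2.inRange(h,(15,110,90),(35,255,255))
    n,l,st,c=cv2.connectedComponentsWithStats(m)
    for i in range(1,n):
        if st[i,4]>40: print(nm,st[i],c[i].round(1), onz(s,c[i],94)[0].round(1) if nm=="top" else "")
print("jar cap top",onz(T,zj((310,441)),96).round(1))
print("jar 2view", two(T,zj((310,441)),S,zs((363,398))))
print("mill top/base",onz(T,zj((255,125)),160),)
print("side jar base",onz(S,zs((361,545)),0).round(1))
print("side rim near corners", onz(S,zs([(222,222),(388,185)]),112).round(1), "base",onz(S,zs([(228,360),(386,322)]),0).round(1))
E
```

```text
rim [[607.3 -35.4 112. ]
 [475.  -28.4 112. ]
 [486.9 287.  112. ]
 [623.9 281.7 112. ]]
inner edges [[555.4 226.  112. ]
 [541.5   8.9 112. ]]
divider tops z98 [[554.2 154.8  98. ]
 [549.4  81.1  98. ]]
bar ends top z122 [[627.1 271.2 122. ]
 [626.3 245.8 122. ]
 [481.7 277.3 122. ]
 [480.6 250.8 122. ]]
grip top z164 [[573.5 257.5 164. ]
 [520.  261.1 164. ]]
top [441  91  14  12  85] [447.5  96.8] [ 788.4 -557.9   94. ]
top [115 113  23  19 191] [125.9 121. ] [834.8 371.7  94. ]
top [457 151  24  16 272] [468.3 158.8] [ 594.6 -574.4   94. ]
top [216 197  17  17 170] [224.1 204.8] [552.5 118.   94. ]
top [364 222  15  13  60] [369.6 229.6] [ 432.6 -264.2   94. ]
side [294 142   9  29 119] [297.7 156.5] 
side [ 215  187   96   82 4595] [265.2 229.4] 
side [401 229  35  18 373] [418.8 237.6] 
side [519 273  41  36 575] [540.7 290.7] 
side [293 274  21  19 294] [303.1 283.8] 
side [ 485  354   44   38 1155] [507.6 372.7] 
side [381 399  30  21 186] [395.3 409.3] 
side [358 401  24  19 121] [367.6 408.3] 
side [163 414  14   6  41] [171.3 417.6] 
jar cap top [[ 436.5 -269.8   96. ]]
jar 2view (array([ 438.86900154, -271.25291108,   94.79931762]), np.float64(4.797100024305683))
mill top/base [[ 596.43111456 -255.17108227  160.        ]]
side jar base [[ 439.4 -272.7    0. ]]
side rim near corners [[477.8 -37.9 112. ]
 [609.6 -40.3 112. ]] base [[486.5 -24.1   0. ]
 [614.6 -31.2   0. ]]
```

Request:
drive_tool:
  moves:
    - [[20, -20, 10], -5]
    - [[45, -48, 20], -11]
    - [[72, -78, 30], -18]
    - [[100, -110, 40], -25]
    - [[128, -142, 48], -32]
    - [[156, -174, 55], -39]
    - [[184, -206, 60], -46]
    - [[210, -236, 65], -52]

```text
time: 0.92
tool_pos: [458.6, 310.9, 295.7]
tcp_rot: [180.0, -0.0, 103.0]
ft_force: [-0.2, 0.9, -0.1]
finger_gap: 85.0
```

Request:
drive_tool:
  moves:
    - [[20, -30, 5], -6]
    - [[35, -60, 5], -12]
    - [[40, -85, 5], -16]
    - [[40, -100, 5], -16]
    - [[40, -105, 5], -16]
    - [[40, -105, 5], -16]
    - [[40, -105, 5], -16]
    - [[40, -105, 5], -16]

```text
time: 1.58
tool_pos: [497.3, 208.7, 300.1]
tcp_rot: [-180.0, -0.0, 87.4]
ft_force: [0.9, 0.4, 0.4]
finger_gap: 85.5
```

Run:
```python
from bench import r
from h import *
s=r.snapshot("wrist"); cv2.imwrite("pics/c_w.png",s["pixels"][:,:,::-1]); np.savez("c_w.npz",**{k:s[k] for k in s})
q=r.sense(); print(q["time"],q["tool_pos"],q["tcp_rot"],q["joint_pos"],s["xyz"],s["orientation"])
```

```text
1.6333 [497.26679704 208.78079824 300.10280869] [-1.79993621e+02 -1.95168334e-02  8.74182857e+01] [ 1.73138941e+01 -3.03611829e+00  8.88643916e+01  2.05772858e-02
  9.41710830e+01  1.98971041e+01] [501.87702752 291.75110514 443.57451339] [ 1.61104933e+02 -3.11486377e-02 -2.61397962e+00]
```

View pics/c_w.png

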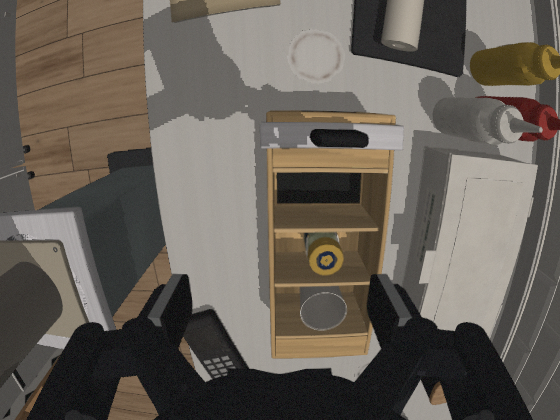

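This wrist view has the crate upright in the picture: check bar at (333,136), grip plate at (340,138), empty bay between the deck edge at row 170 and the divider at row about 228. I'll zoom to measure it.

Run:
```python
import cv2
t=cv2.imread("pics/c_w.png")
cv2.imwrite("pics/c_z.png",cv2.resize(t[105:245,245:415],None,fx=4,fy=4,interpolation=cv2.INTER_CUBIC))
```

```text
(no output)
```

View pics/c_z.png

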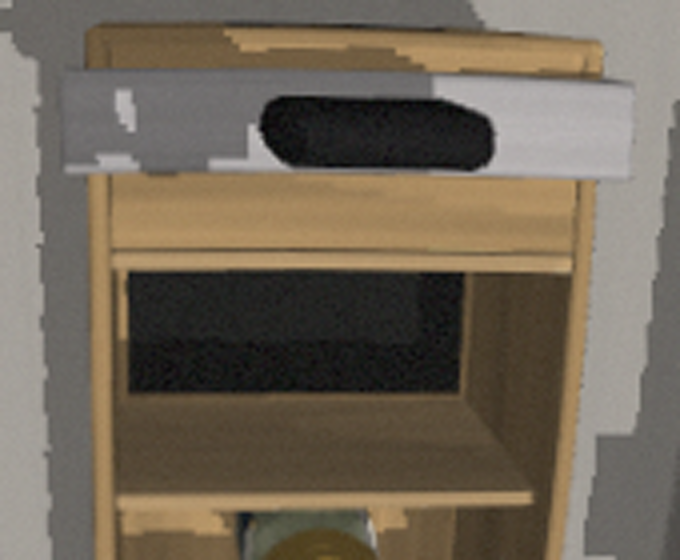

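Run:
```python
from h import *
s=dict(np.load("c_w.npz")); s["fish"]=True
zc=lambda p:(np.array(p)+.5)/4-.5+np.array((245,105))
print("liner -y edge",onz(s,zc([(128,393),(462,393)]),7.5).round(1))
print("divider top edge far/near",onz(s,zc([(120,494),(530,490),(120,506),(530,502)]),98).round(1))
print("deck lip z112",onz(s,zc([(115,272),(570,270)]),112).round(1), "z98",onz(s,zc([(115,272),(570,270)]),98).round(1))
print("rim +y end",onz(s,zc([(86,30),(602,42)]),112).round(1))
print("bar top",onz(s,zc([(65,72),(632,82),(65,168),(630,180)]),122).round(1))
print("bar side low z112",onz(s,zc([(65,174),(630,181)]),112).round(1))
print("grip top z164",onz(s,zc([(270,100),(480,108),(290,168),(480,170)]),164).round(1))
print("grip low z122",onz(s,zc([(290,168),(480,170)]),122).round(1))
```

```text
liner -y edge [[492.4 157.9   7.5]
 [611.8 152.7   7.5]]
divider top edge far/near [[490.6 155.6  98. ]
 [611.1 150.8  98. ]
 [490.5 151.9  98. ]
 [611.3 147.   98. ]]
deck lip z112 [[492.9 223.  112. ]
 [615.2 219.6 112. ]] z98 [[492.5 220.1  98. ]
 [619.9 216.5  98. ]]
rim +y end [[488.7 285.9 112. ]
 [623.1 281.1 112. ]]
bar top [[483.4 276.  122. ]
 [627.9 271.2 122. ]
 [482.1 252.1 122. ]
 [627.9 245.5 122. ]]
bar side low z112 [[481.4 249.3 112. ]
 [631.8 243.8 112. ]]
grip top z164 [[529.3 270.2 164. ]
 [575.6 267.8 164. ]
 [533.2 255.3 164. ]
 [575.6 254.  164. ]]
grip low z122 [[537.9 249.8 122. ]
 [586.7 248.3 122. ]]
```

Request:
drive_tool:
  moves:
    - [[-2, -20, 0], 0]
    - [[-6, -50, 0], 0]
    - [[-10, -90, 0], 0]
    - [[-14, -130, 0], 0]
    - [[-18, -170, 0], 0]
    - [[-23, -210, 0], 0]
    - [[-28, -250, 0], 0]
    - [[-34, -290, 0], 0]

```text
time: 2.3
tool_pos: [463.4, -83.1, 300.3]
tcp_rot: [180.0, -0.0, 87.4]
ft_force: [0.7, 0.4, 0.3]
finger_gap: 85.5
```

Request:
drive_tool:
  moves:
    - [[-5, -38, -10], 0]
    - [[-10, -76, -20], 0]
    - [[-15, -114, -30], 0]
    - [[-20, -150, -40], 0]
    - [[-25, -180, -50], 0]
    - [[-26, -200, -60], 0]
    - [[-26, -210, -60], 0]
    - [[-26, -210, -60], 0]

```text
time: 2.97
tool_pos: [437.5, -293.1, 239.4]
tcp_rot: [-179.9, -0.0, 87.3]
ft_force: [0.5, -0.4, 0.0]
finger_gap: 85.5
```

Run:
```python
from bench import r
from h import *
s=r.snapshot("wrist"); cv2.imwrite("pics/d_w.png",s["pixels"][:,:,::-1]); np.savez("d_w.npz",**{k:s[k] for k in s})
q=r.sense(); print(q["time"],q["tool_pos"],q["tcp_rot"])
```

```text
3.0167 [ 438.00728914 -292.04893996  240.22462089] [-1.79982944e+02 -4.31098858e-02  8.73038396e+01]
```

View pics/d_w.png

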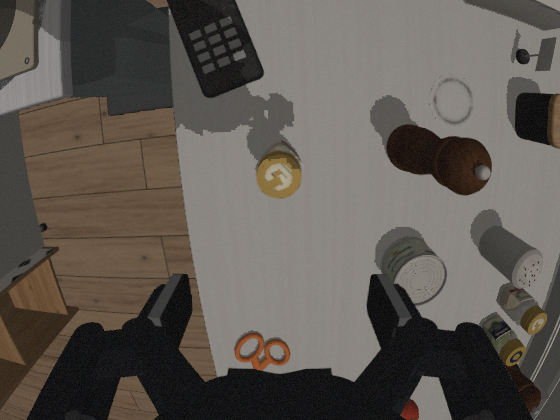

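Run:
```python
from h import *
s=dict(np.load("d_w.npz")); s["fish"]=True
im=s["pixels"][:,:,::-1]
cv2.imwrite("pics/d_z.png",cv2.resize(im[135:210,240:320],None,fx=8,fy=8,interpolation=cv2.INTER_CUBIC))
h=cv2.cvtColor(s["pixels"],cv2.COLOR_RGB2HSV); m=cv2.inRange(h[135:210,240:320],(12,90,60),(35,255,255))
c=max(cv2.findContours(m,cv2.RETR_EXTERNAL,cv2.CHAIN_APPROX_NONE)[0],key=cv2.contourArea)
(u,v),rad=cv2.minEnclosingCircle(c); print(u+240,v+135,rad,onz(s,(u+240,v+135),94).round(1))
print(s["xyz"],s["orientation"])
```

```text
278.5418357849121 174.16130447387695 23.604633331298828 [[ 438.7 -271.5   94. ]]
[ 442.44487981 -210.10694207  382.90636043] [ 1.61129410e+02  4.42000413e-02 -2.75601212e+00]
```

View pics/d_z.png

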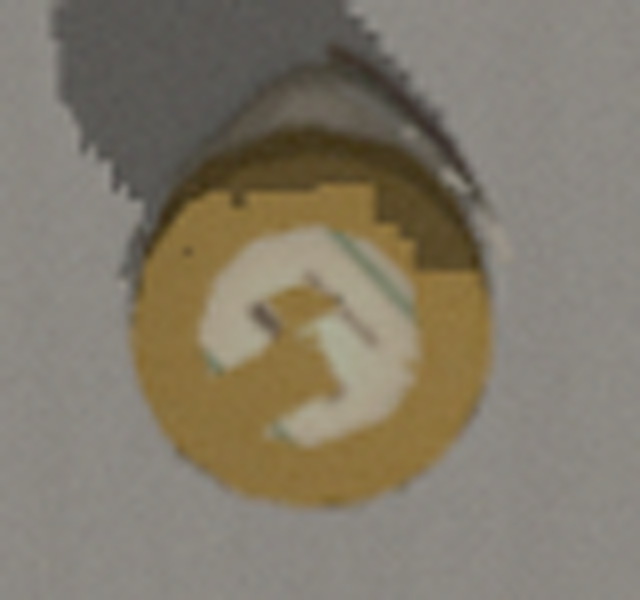

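Run:
```python
from h import *
s=dict(np.load("d_w.npz")); s["fish"]=True
z=lambda p:(np.array(p)+.5)/8-.5+np.array((240,135))
print(onz(s,z((312,335)),96).round(1))
P=onz(s,z([(335,45),(410,110),(470,185),(500,225)]),3); print(P.round(1))
for i in range(3): d=P[i+1]-P[i]; print(np.degrees(np.arctan2(d[1],d[0])))
Q=onz(s,z([(310,65),(235,130)]),50); d=Q[1]-Q[0];print(Q.round(1),np.degrees(np.arctan2(d[1],d[0])))
im=s["pixels"][:,:,::-1][138:170,250:310]
im=cv2.createCLAHE(4,(4,4)).apply(cv2.cvtColor(cv2.resize(im,None,fx=12,fy=12,interpolation=cv2.INTER_CUBIC),cv2.COLOR_BGR2GRAY))
cv2.imwrite("pics/d_y.png",im)
```

```text
[[ 438.6 -273.2   96. ]]
[[ 442.8 -250.3    3. ]
 [ 453.4 -260.4    3. ]
 [ 461.7 -272.     3. ]
 [ 466.  -278.2    3. ]]
-43.87172625175735
-54.036688567440905
-55.64976268583857
[[ 439.5 -247.8   50. ]
 [ 429.5 -255.8   50. ]] -141.58044510851207
```

View pics/d_y.png

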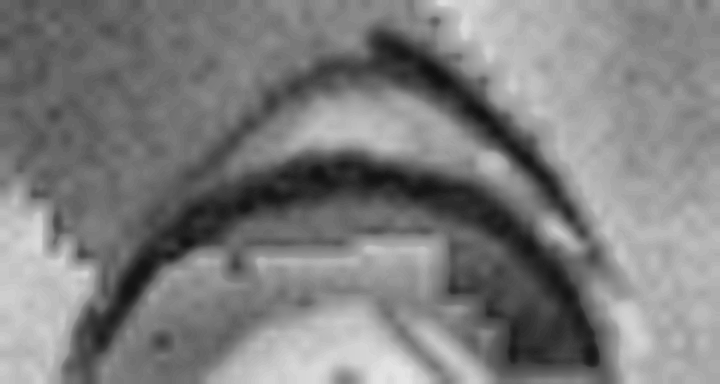

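Request:
drive_tool:
  moves:
    - [[0, 4, -10], -6]
    - [[0, 8, -20], -13]
    - [[0, 12, -30], -20]
    - [[0, 16, -40], -27]
    - [[1, 20, -50], -34]
    - [[1, 21, -60], -41]
    - [[1, 21, -60], -45]
    - [[1, 21, -60], -45]

```text
time: 3.68
tool_pos: [439.4, -269.3, 180.5]
tcp_rot: [-180.0, -0.0, 42.3]
ft_force: [-0.3, -1.1, 0.0]
finger_gap: 84.9
```

Run:
```python
from bench import r
from h import *
s=r.snapshot("wrist"); cv2.imwrite("pics/e_w.png",s["pixels"][:,:,::-1]); np.savez("e_w.npz",**{k:s[k] for k in s})
q=r.sense(); print(q["time"],q["tool_pos"],q["tcp_rot"],s["xyz"],s["orientation"])
```

```text
3.7333 [ 439.63132874 -269.84611262  181.07114944] [ 1.79946827e+02 -3.63093914e-02  4.25388969e+01] [ 501.68013782 -213.37378094  323.98116452] [ 1.61163938e+02 -8.86419200e-02 -4.77359072e+01]
```

View pics/e_w.png

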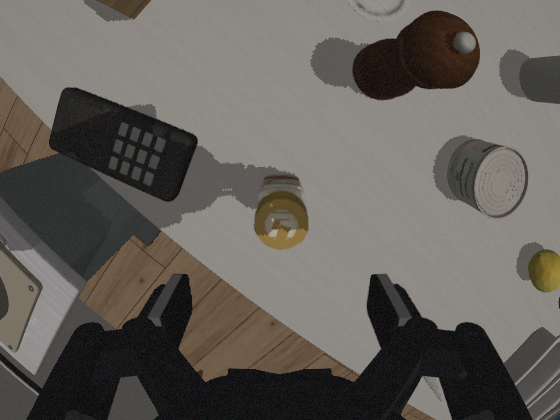

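The body now shows a flat face at rows 176–180, columns 262–300, parallel to the jaw direction, with the cap centred near (281,220). So the faces are square to the jaws.

Run:
```python
from h import *
s=dict(np.load("e_w.npz")); s["fish"]=True
im=s["pixels"][:,:,::-1]
cv2.imwrite("pics/e_z.png",cv2.resize(im[165:260,235:330],None,fx=6,fy=6,interpolation=cv2.INTER_CUBIC))
for p,z in (((281,222),96),((281.5,178),2),((262,180),2),((301,179),2)): print(onz(s,p,z).round(1))
```

```text
[[ 440.  -271.7   96. ]]
[[ 450.1 -264.1    2. ]]
[[ 435.2 -250.9    2. ]]
[[ 462.6 -279.5    2. ]]
```

View pics/e_z.png

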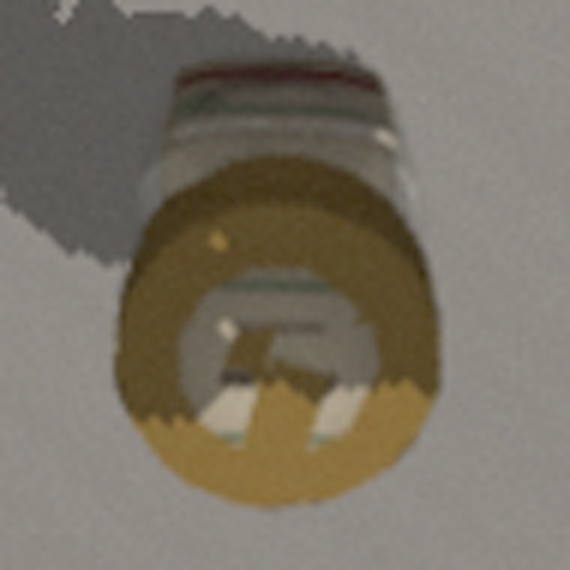

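Request:
drive_tool:
  moves:
    - [[0, -1, -20], 0]
    - [[0, -2, -50], 0]
    - [[0, -3, -75], 0]
    - [[0, -3, -90], 0]
    - [[0, -3, -100], 0]
    - [[0, -3, -106], 0]
    - [[0, -3, -106], 0]
    - [[0, -3, -106], 0]

```text
time: 4.4
tool_pos: [439.4, -274.6, 75.3]
tcp_rot: [179.9, -0.0, 42.4]
ft_force: [-0.3, -0.3, -0.7]
finger_gap: 85.1
```

Request:
drive_tool:
  moves:
    - [[0, 0, 0], 0]
    - [[0, 0, 0], 0]
    - [[0, 0, 0], 0]
    - [[0, 0, 0], 0]
    - [[0, 0, 0], 0]
    - [[0, 0, 0], 0]
    - [[0, 0, 0], 0]
    - [[0, 0, 0], 0]
  fingers: 20
  squeeze: 40

```text
time: 5.07
tool_pos: [439.0, -274.7, 75.1]
tcp_rot: [179.9, -0.0, 42.3]
ft_force: [-0.4, 1.2, 5.9]
finger_gap: 39.6
```

Request:
drive_tool:
  moves:
    - [[0, 0, 5], 0]
    - [[0, 0, 15], 0]
    - [[0, 0, 35], 0]
    - [[0, 0, 60], 0]
    - [[0, 0, 90], 0]
    - [[0, 0, 120], 0]
    - [[0, 0, 140], 0]
    - [[0, 0, 140], 0]

```text
time: 5.73
tool_pos: [440.9, -276.2, 221.1]
tcp_rot: [179.5, -0.1, 42.3]
ft_force: [1.9, -1.5, -0.2]
finger_gap: 40.0
```

Run:
```python
from bench import r
from h import *
s=r.snapshot("wrist"); t=r.snapshot("side")
cv2.imwrite("pics/f_w.png",np.hstack([s["pixels"][150:,100:460],t["pixels"][100:370,200:480]])[:,:,::-1])
q=r.sense(); print(q["time"],q["tool_pos"],q["tcp_rot"],q["ft_force"],q["finger_gap"])
```

```text
5.8333 [ 439.18724412 -274.91027543  215.8231235 ] [ 1.79832274e+02 -2.76617778e-02  4.23162420e+01] [ 0.09392556  0.58545529 -0.75778237] 40.114693457353795
```

View pics/f_w.png

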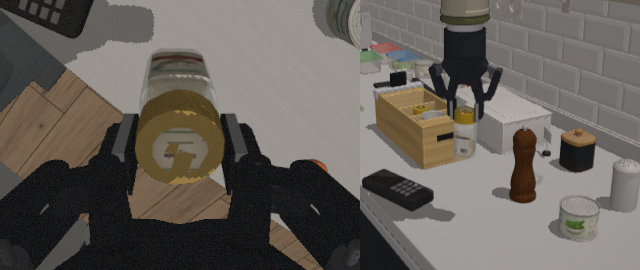

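Request:
drive_tool:
  moves:
    - [[2, 15, 0], 6]
    - [[6, 40, 0], 13]
    - [[12, 75, 0], 20]
    - [[20, 110, 0], 27]
    - [[28, 145, 0], 34]
    - [[36, 182, 0], 41]
    - [[45, 220, 0], 45]
    - [[54, 258, 0], 45]

```text
time: 6.5
tool_pos: [491.6, -14.6, 212.5]
tcp_rot: [-179.8, -0.0, 87.6]
ft_force: [0.2, -0.8, -0.3]
finger_gap: 40.3
```

Request:
drive_tool:
  moves:
    - [[9, 38, 0], 0]
    - [[18, 76, 0], 0]
    - [[28, 112, 0], 0]
    - [[38, 145, 0], 0]
    - [[48, 172, 0], 0]
    - [[55, 192, 0], 0]
    - [[59, 203, 0], 0]
    - [[59, 203, 0], 0]

```text
time: 7.17
tool_pos: [550.9, 188.3, 212.3]
tcp_rot: [-179.8, 0.0, 87.5]
ft_force: [0.2, 0.2, -0.8]
finger_gap: 39.8
```

Run:
```python
from bench import r
from h import *
s=r.snapshot("wrist"); cv2.imwrite("pics/g_w.png",s["pixels"][:,:,::-1]); np.savez("g_w.npz",**{k:s[k] for k in s})
t=r.snapshot("top"); cv2.imwrite("pics/g_t.png",cv2.convertScaleAbs(cv2.resize(t["pixels"][150:260,140:300,::-1],None,fx=4,fy=4),alpha=1.5))
q=r.sense(); print(q["time"],q["tool_pos"],q["tcp_rot"],q["ft_force"],q["finger_gap"])
```

```text
7.2667 [550.87846076 185.8980746  212.90784155] [-1.79874627e+02  6.93593186e-02  8.73423705e+01] [ 1.2190953  -0.31063514 -0.97437317] 39.966996479655684
```

View pics/g_w.png

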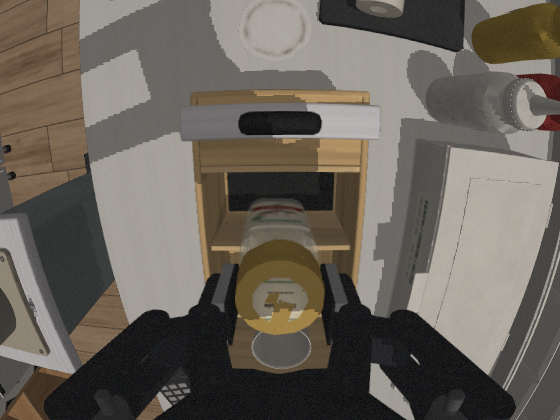

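View pics/g_t.png

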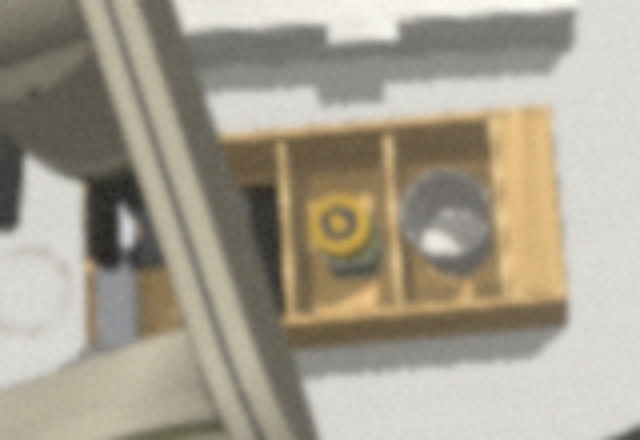

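The wrist view shows the jar held upright by its cap (cap top at about (279,300), base edge at about row 201). The empty bay's liner is at rows 172–210 and the divider is behind the jar. I'll measure the jar's base edge and the bay again.

Run:
```python
from h import *
s=dict(np.load("g_w.npz")); s["fish"]=True
im=s["pixels"][:,:,::-1]
cv2.imwrite("pics/g_z.png",cv2.convertScaleAbs(cv2.resize(im[90:260,175:385],None,fx=3.5,fy=3.5,interpolation=cv2.INTER_CUBIC),alpha=1.5))
print(s["xyz"])
```

```text
[555.82556022 271.46034537 355.70467641]
```

View pics/g_z.png

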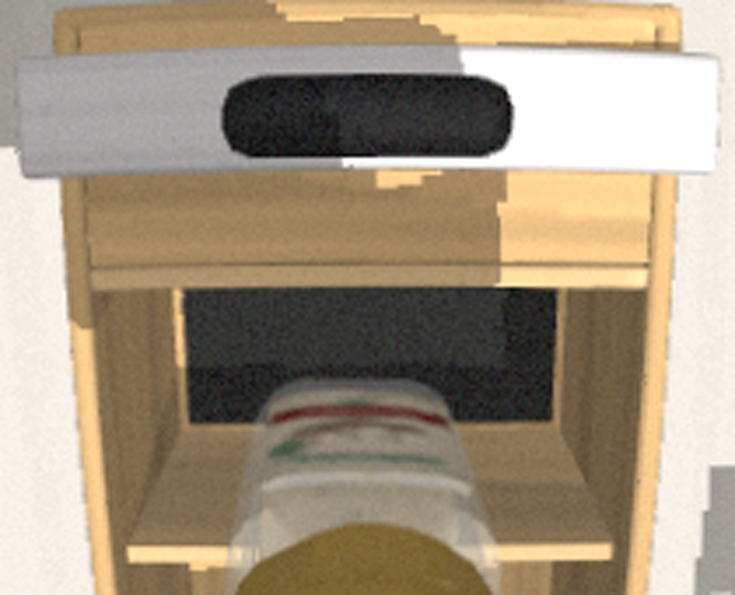

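Run:
```python
from bench import r
from h import *
s=dict(np.load("g_w.npz")); s["fish"]=True
z=lambda p:(np.array(p)+.5)/3.5-.5+np.array((175,90))
print("liner -y edge",onz(s,z([(190,423),(553,423)]),7.5).round(1))
print("divider",onz(s,z([(130,545),(610,543)]),98).round(1))
print("deck lip",onz(s,z([(95,287),(645,289)]),112).round(1))
print("jar base edge +y",onz(s,z([(285,382),(435,382)]),138).round(1),"widest",onz(s,z([(272,395),(445,395)]),138).round(1))
print("grip top",onz(s,z([(235,80),(505,85),(235,150),(505,155)]),164).round(1))
q=r.sense(); print(q["tool_pos"])
```

```text
liner -y edge [[492.7 157.7   7.5]
 [610.7 152.5   7.5]]
divider [[490.4 155.6  98. ]
 [611.5 150.8  98. ]]
deck lip [[492.9 224.6 112. ]
 [615.1 218.8 112. ]]
jar base edge +y [[536.3 208.1 138. ]
 [566.3 206.8 138. ]] widest [[533.6 205.5 138. ]
 [568.2 204.  138. ]]
grip top [[533.5 268.6 164. ]
 [578.4 265.8 164. ]
 [532.7 256.8 164. ]
 [578.  253.9 164. ]]
[550.87846076 185.8980746  212.90784155]
```

Request:
drive_tool:
  moves:
    - [[1, 2, -15], 0]
    - [[1, 2, -35], 0]
    - [[1, 2, -58], 0]
    - [[1, 2, -80], 0]
    - [[1, 2, -100], 0]
    - [[1, 2, -115], 0]
    - [[1, 2, -122], 0]
    - [[1, 2, -124], 0]

```text
time: 7.93
tool_pos: [551.2, 186.8, 88.3]
tcp_rot: [-179.8, 0.1, 87.2]
ft_force: [-0.1, 0.1, -1.8]
finger_gap: 40.2
```

Request:
drive_tool:
  moves:
    - [[0, 0, 0], 0]
    - [[0, 0, 0], 0]
    - [[0, 0, -1], 0]
    - [[0, 0, -2], 0]
    - [[0, 0, -3], 0]
    - [[0, 0, -4], 0]
    - [[0, 0, -4], 0]
    - [[0, 0, -4], 0]

```text
time: 8.6
tool_pos: [552.5, 188.6, 86.1]
tcp_rot: [-180.0, 0.0, 87.3]
ft_force: [0.2, 0.3, -0.9]
finger_gap: 40.3
```

Run:
```python
from bench import r
from h import *
s=r.snapshot("wrist"); cv2.imwrite("pics/h_w.png",s["pixels"][:,:,::-1])
q=r.sense(); print(q["time"],q["tool_pos"],q["tcp_rot"],q["ft_force"],q["finger_gap"])
```

```text
8.65 [552.54787637 188.62467392  86.09853582] [-1.79992989e+02  1.20253744e-03  8.73223079e+01] [ 0.47447804  0.35647901 -0.61759765] 39.92635545025227
```

View pics/h_w.png

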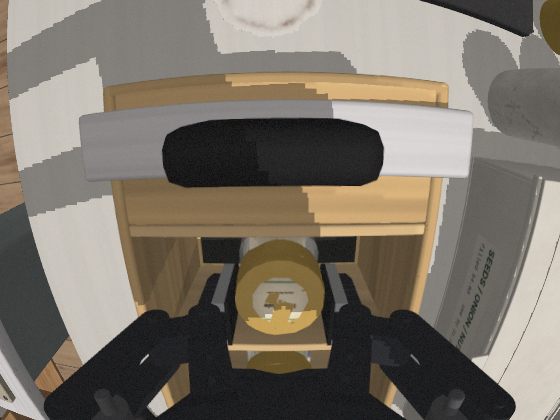

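Request:
drive_tool:
  moves:
    - [[0, 0, -1], 0]
    - [[0, 0, -2], 0]
    - [[0, 0, -3], 0]
    - [[0, 0, -4], 0]
    - [[0, 0, -4], 0]
    - [[0, 0, -4], 0]
    - [[0, 0, -4], 0]
    - [[0, 0, -4], 0]

```text
time: 9.32
tool_pos: [552.7, 188.7, 82.7]
tcp_rot: [180.0, -0.0, 87.3]
ft_force: [-3.4, 1.0, 5.4]
finger_gap: 39.9
```

Request:
drive_tool:
  moves:
    - [[0, 0, 0], 0]
    - [[0, 0, 0], 0]
    - [[0, 0, 0], 0]
    - [[0, 0, 0], 0]
    - [[0, 0, 0], 0]
    - [[0, 0, 0], 0]
    - [[0, 0, 0], 0]
    - [[0, 0, 0], 0]
  fingers: 62

```text
time: 9.98
tool_pos: [552.6, 188.6, 82.1]
tcp_rot: [180.0, -0.0, 87.3]
ft_force: [-0.0, 0.8, 1.0]
finger_gap: 61.8
```

Request:
drive_tool:
  moves:
    - [[0, 0, 10], 0]
    - [[0, 0, 25], 0]
    - [[0, 0, 50], 0]
    - [[0, 0, 80], 0]
    - [[0, 0, 115], 0]
    - [[0, 0, 140], 0]
    - [[0, 0, 150], 0]
    - [[0, 0, 150], 0]

```text
time: 10.65
tool_pos: [554.5, 189.1, 236.6]
tcp_rot: [179.6, -0.1, 87.3]
ft_force: [1.0, 0.4, 0.8]
finger_gap: 62.0
```

Run:
```python
from bench import r
from h import *
s=r.snapshot("wrist"); cv2.imwrite("pics/i_w.png",s["pixels"][:,:,::-1]); np.savez("i_w.npz",**{k:s[k] for k in s})
q=r.sense(); print(q["time"],q["tool_pos"],q["tcp_rot"],q["ft_force"],q["finger_gap"])
```

```text
10.7 [553.39104814 188.80021183 233.65087754] [ 1.79831113e+02 -5.18819224e-02  8.73179954e+01] [ 0.32070661  0.40451924 -0.87204154] 62.12677227804814
```

View pics/i_w.png

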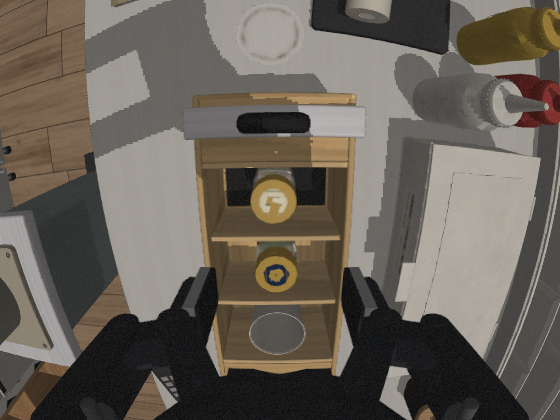

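Request:
drive_tool:
  moves:
    - [[0, 10, 0], 7]
    - [[0, 20, 0], 14]
    - [[0, 30, 0], 21]
    - [[0, 40, 0], 28]
    - [[1, 50, 0], 35]
    - [[1, 60, 0], 42]
    - [[1, 68, 0], 49]
    - [[1, 72, 0], 56]
  fingers: 70

```text
time: 11.37
tool_pos: [552.1, 261.1, 228.7]
tcp_rot: [-179.8, -0.2, 143.7]
ft_force: [0.4, 0.2, 0.2]
finger_gap: 70.0
```

Request:
drive_tool:
  moves:
    - [[0, 0, 0], 7]
    - [[0, 0, 0], 14]
    - [[0, 0, 0], 21]
    - [[0, 0, 0], 28]
    - [[0, 0, 0], 34]
    - [[0, 0, 0], 34]
    - [[0, 0, 0], 34]
    - [[0, 0, 0], 34]

```text
time: 12.03
tool_pos: [552.9, 260.3, 230.5]
tcp_rot: [-179.9, -0.1, 177.1]
ft_force: [0.5, -1.1, -0.4]
finger_gap: 70.0
```

Run:
```python
from bench import r
from h import *
s=r.snapshot("wrist"); cv2.imwrite("pics/j_w.png",s["pixels"][:,:,::-1]); np.savez("j_w.npz",**{k:s[k] for k in s})
q=r.sense(); print(q["time"],q["tool_pos"],q["tcp_rot"],q["ft_force"],q["finger_gap"],s["xyz"])
i=dict(np.load("i_w.npz")); i["fish"]=True
print(onz(i,(274,203),103.5))
```

```text
12.0833 [553.13784314 260.40242162 230.98247241] [-1.79961483e+02 -8.92772724e-02  1.77146130e+02] [ 0.15571714 -0.35584046  0.09891031] 69.81966105675622 [471.04899344 264.72023686 374.09424114]
[[551.63587425 187.372864   103.5       ]]
```

View pics/j_w.png

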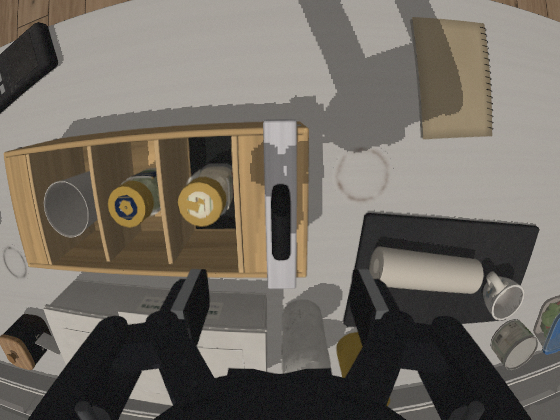

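The grip plate at (281,222) sits centred between the open fingers, and the jar's cap is centred in the bay. Next I'll go down onto the plate and grip it.

Request:
drive_tool:
  moves:
    - [[1, 0, -15], 0]
    - [[2, 0, -35], 0]
    - [[2, 0, -55], 0]
    - [[2, 0, -68], 0]
    - [[2, 0, -76], 0]
    - [[2, 0, -80], 0]
    - [[2, 0, -80], 0]
    - [[2, 0, -80], 0]

```text
time: 12.75
tool_pos: [556.0, 260.8, 153.0]
tcp_rot: [180.0, 0.1, 177.3]
ft_force: [-0.5, -0.1, 0.8]
finger_gap: 70.0
```

Request:
drive_tool:
  moves:
    - [[0, 0, 0], 0]
    - [[0, 0, 0], 0]
    - [[0, 0, 0], 0]
    - [[0, 0, 0], 0]
    - [[0, 0, 0], 0]
    - [[0, 0, 0], 0]
    - [[0, 0, 0], 0]
    - [[0, 0, 0], 0]
  fingers: 8
  squeeze: 25

```text
time: 13.42
tool_pos: [555.8, 260.7, 152.7]
tcp_rot: [180.0, 0.0, 177.3]
ft_force: [-1.2, -0.2, 5.2]
finger_gap: 13.5
```

Run:
```python
from bench import r
from h import *
s=r.snapshot("wrist"); cv2.imwrite("pics/k_w.png",s["pixels"][:,:,::-1])
q=r.sense(); print(q["time"],q["tool_pos"],q["tcp_rot"],q["ft_force"],q["wrist_torque"],q["finger_gap"])
```

```text
13.4667 [555.85850397 260.71393642 152.72450948] [1.79982145e+02 4.29664676e-02 1.77320995e+02] [-1.20288593 -0.3857237   4.72782958] [-0.02249055  0.27685343  0.16544835] 13.237618033633288
```

View pics/k_w.png

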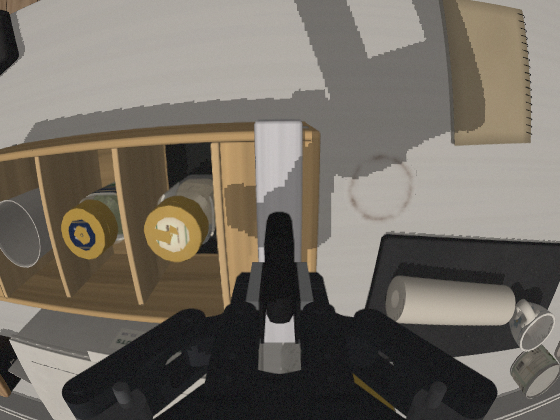

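Request:
drive_tool:
  moves:
    - [[0, -5, 0], 0]
    - [[-1, -15, 0], 0]
    - [[-1, -30, 0], 0]
    - [[-2, -48, 0], 0]
    - [[-3, -66, 0], 0]
    - [[-4, -84, 0], 0]
    - [[-4, -102, 0], 0]
    - [[-5, -120, 0], 0]

```text
time: 14.13
tool_pos: [551.2, 139.4, 152.7]
tcp_rot: [180.0, 0.1, 177.3]
ft_force: [3.9, 2.0, 3.6]
finger_gap: 13.3
```

Request:
drive_tool:
  moves:
    - [[-1, -18, 0], 0]
    - [[-2, -36, 0], 0]
    - [[-2, -54, 0], 0]
    - [[-3, -72, 0], 0]
    - [[-4, -90, 0], 0]
    - [[-5, -105, 0], 0]
    - [[-5, -116, 0], 0]
    - [[-5, -122, 0], 0]

```text
time: 14.8
tool_pos: [546.4, 16.6, 152.7]
tcp_rot: [-180.0, 0.2, 177.2]
ft_force: [3.4, 2.4, 3.7]
finger_gap: 13.4
```

Travelled 244 mm with low forces. Next is the last stretch, in small steps toward the stop.

Request:
drive_tool:
  moves:
    - [[0, -4, 0], 0]
    - [[0, -8, 0], 0]
    - [[0, -11, 0], 0]
    - [[-1, -14, 0], 0]
    - [[-1, -16, 0], 0]
    - [[-1, -18, 0], 0]
    - [[-1, -18, 0], 0]
    - [[-1, -18, 0], 0]

```text
time: 15.47
tool_pos: [545.8, 0.2, 152.7]
tcp_rot: [-180.0, 0.2, 177.3]
ft_force: [7.8, -0.6, 2.5]
finger_gap: 13.2
```

Request:
drive_tool:
  moves:
    - [[0, -1, 0], 0]
    - [[0, -2, 0], 0]
    - [[0, -3, 0], 0]
    - [[0, -4, 0], 0]
    - [[0, -5, 0], 0]
    - [[0, -6, 0], 0]
    - [[0, -6, 0], 0]
    - [[0, -6, 0], 0]

```text
time: 16.13
tool_pos: [545.6, -5.4, 152.7]
tcp_rot: [-180.0, 0.1, 177.3]
ft_force: [7.3, 1.0, 2.3]
finger_gap: 13.3
```

Request:
drive_tool:
  moves:
    - [[0, -1, 0], 0]
    - [[0, -2, 0], 0]
    - [[0, -3, 0], 0]
    - [[0, -4, 0], 0]
    - [[0, -4, 0], 0]
    - [[0, -4, 0], 0]
    - [[0, -4, 0], 0]
    - [[0, -4, 0], 0]

```text
time: 16.8
tool_pos: [545.4, -9.4, 152.7]
tcp_rot: [-180.0, 0.1, 177.3]
ft_force: [6.5, 0.5, 4.0]
finger_gap: 12.8
```

Request:
drive_tool:
  moves:
    - [[0, -1, 0], 0]
    - [[0, -2, 0], 0]
    - [[0, -3, 0], 0]
    - [[0, -4, 0], 0]
    - [[0, -4, 0], 0]
    - [[0, -4, 0], 0]
    - [[0, -4, 0], 0]
    - [[0, -4, 0], 0]

```text
time: 17.47
tool_pos: [545.3, -13.4, 152.7]
tcp_rot: [-180.0, 0.1, 177.3]
ft_force: [5.2, 0.5, 4.7]
finger_gap: 13.1
```

Run:
```python
from bench import r
from h import *
s=r.snapshot("side"); cv2.imwrite("pics/l_s.png",cv2.resize(s["pixels"][140:300,170:370,::-1],None,fx=3.5,fy=3.5))
s=r.snapshot("wrist"); cv2.imwrite("pics/l_w.png",s["pixels"][:,:,::-1])
q=r.sense(); print(q["time"],q["tool_pos"],q["ft_force"],q["finger_gap"])
```

```text
17.5667 [545.28843485 -13.38339258 152.6927359 ] [5.58948317 1.32361212 5.14965835] 13.25126571239699
```

View pics/l_s.png

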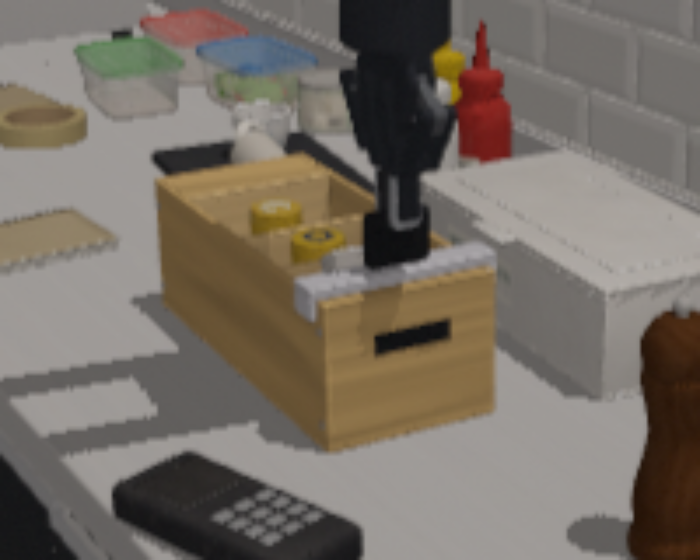

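View pics/l_w.png

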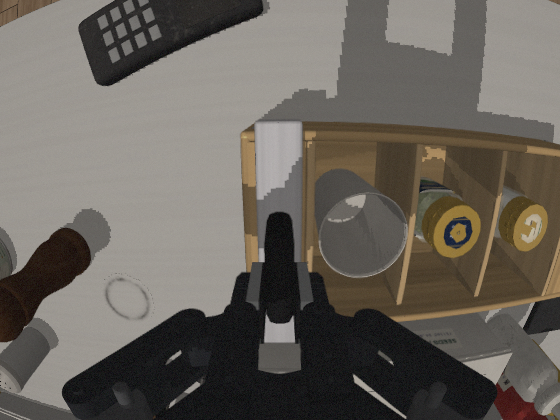

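The side view shows the bar at the near (-y) end deck. The wrist view has the bar at column 279 beyond the cup's compartment, with the jar's cap at (522,222) in its bay. I'll release and retreat straight up.

Request:
drive_tool:
  moves:
    - [[0, 0, 0], 0]
    - [[0, 0, 0], 0]
    - [[0, 0, 0], 0]
    - [[0, 0, 0], 0]
    - [[0, 0, 0], 0]
    - [[0, 0, 0], 0]
    - [[0, 0, 0], 0]
    - [[0, 0, 0], 0]
  fingers: 60

```text
time: 18.23
tool_pos: [544.5, -13.4, 152.1]
tcp_rot: [-180.0, -0.0, 177.3]
ft_force: [0.4, 0.8, -0.1]
finger_gap: 60.0
```

Request:
drive_tool:
  moves:
    - [[0, 0, 10], 0]
    - [[0, 0, 25], 0]
    - [[0, 0, 50], 0]
    - [[0, 0, 80], 0]
    - [[0, 0, 110], 0]
    - [[0, 0, 130], 0]
    - [[0, 0, 140], 0]
    - [[0, 0, 140], 0]

```text
time: 18.9
tool_pos: [546.0, -13.6, 295.8]
tcp_rot: [-180.0, 0.3, 177.3]
ft_force: [0.3, 0.3, 0.9]
finger_gap: 59.8
```

Request:
drive_tool:
  moves:
    - [[0, 0, 0], 0]
    - [[0, 0, 0], 0]
    - [[0, 0, 0], 0]
    - [[0, 0, 0], 0]
    - [[0, 0, 0], 0]
    - [[0, 0, 0], 0]
    - [[0, 0, 0], 0]
    - [[0, 0, 0], 0]

```text
time: 19.57
tool_pos: [544.5, -13.4, 292.0]
tcp_rot: [-180.0, -0.0, 177.3]
ft_force: [-0.6, -0.4, -0.3]
finger_gap: 60.2
```

Run:
```python
from bench import r
from h import *
s=r.snapshot("side"); cv2.imwrite("pics/m_s.png",cv2.resize(s["pixels"][140:300,170:400,::-1],None,fx=3.4,fy=3.4))
s=r.snapshot("wrist"); cv2.imwrite("pics/m_w.png",s["pixels"][:,:,::-1]); s["fish"]=True
q=r.sense(); print(q["time"],q["tool_pos"],q["ft_force"],q["finger_gap"],q["qd"].round(2))
np.savez("m_w.npz",**s)
```

```text
19.6667 [544.63049618 -13.41380764 292.14967504] [ 0.47451491 -0.69649009 -0.49490329] 60.12402378038168 [ 0.08  0.01 -0.03  0.    0.06 -0.1 ]
```

View pics/m_s.png

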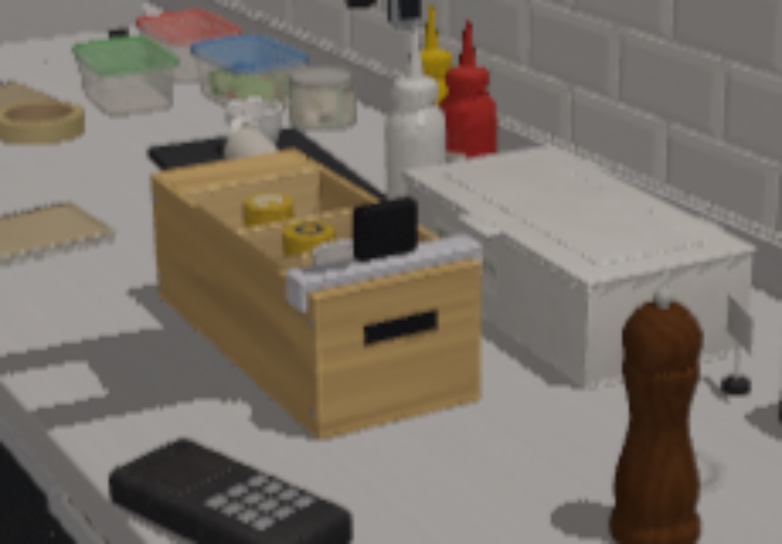

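View pics/m_w.png

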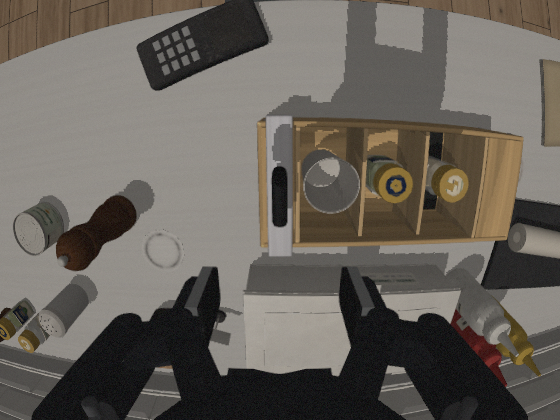

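Run:
```python
from h import *
s=dict(np.load("m_w.npz")); s["fish"]=True
print("grip",onz(s,(280,196),164).round(1),"jar cap",onz(s,(453,182),103.5).round(1))
from bench import r
print(r.hand_in())
```

```text
grip [[539.4 -12.8 164. ]] jar cap [[547.  187.1 103.5]]
the job is handed in; nothing more can be done
None
```

I stood the spice jar upright in the empty compartment, slid the check bar across all three compartments to the far end, let go, and handed the job in at about 20 s. I never touched the pepper mill.

- **Jar:** I turned the gripper 45° to match the jar's faces and placed it square to the crate. After release its cap measured about 1 mm from the bay centre in y and a few mm in x. It looked upright and below the rim in both the side and wrist pictures.
- **Check bar:** It moved about 274 mm by the gripper's position, from y = 260.7 to y = -13.4 mm. The final wrist view put the grip plate at y = -12.8 mm, which agrees. I stopped without feeling the end stop. The travel is 278 mm, so the bar should be within about 4 mm of the stop, against the 16 mm allowed. Forces stayed below 10 N while sliding.
- **Disagreements:** The top camera put the bay centre about 3 mm further in +y than the wrist camera did. I used the wrist value, which repeated in two pictures. My x readings from the last wrist picture were about 5 mm lower than the earlier ones, because I picked those points by eye.
- **At hand-in:** The gripper was open and about 140 mm above the bar, touching nothing.

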